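# Shim the rocking produce scale

## Task

The bench scale rocks because one of its feet has lost its rubber pad: slide the flat packer under that bare foot, then slide the tapered shim in on top of the packer, thin end first, just until it is snug, so that the scale stands level on all four feet, none of them jacked up off the bench, and is not pushed out of its place. Then prove it: press down on the nut above that foot with about a kilo's weight (never as much as four kilos, it would hurt the load cell); the corner must not give, and both shims stay in place under the foot when you let go. Leave the other things on the bench where they are.

Things in the scene. Friction and masses are not known exactly. Their poses are not given: they have to be found in the camera images.
- scale: Loose bench scale, 3 to 4.5 kg. Grey base 260 (x) by 240 (y) mm, underside 26, top 66 mm above the bench; round pan, radius 115, rim at 88 mm; indicator on a column at +x, to 290 mm. Origin: its centre, on the bench; x to the indicator, z up. Four ears (x = +-105, 44 wide, tops 40 high) reach y = +-165 mm, feet below at y = +-143; the one at x = -105, y = +143 is bare, the rest have rubber pads.
- foot (a point): Point on the bench straight below the bare foot's axis; axes as the scale's. The foot is a fixed steel disc, diameter 22 mm, flat underside 9.5 to 12.2 mm above the bench (differs every time, not measured). Its ear's underside is 26 mm above the bench and ends 22 mm outwards (+y); shims go in well from there, along the scale's -y. 3 to 6 N down on the ear tips the scale onto the foot.
- nut_top (a point): Centre of the flat top of the steel nut (22 mm diameter) on the ear above the bare foot, 46 mm above the bench when the scale stands level: the place to press.
- pad_near_right: Rubber pad under the scale's foot at x = -105, y = -143 mm: a disc 30 mm across, 13 mm tall, part of the scale; origin under its centre, on the bench. This is the foot that lifts off first if the tapered shim is driven too far.
- packer_mid (a point): Centre of the flat packer, a loose plywood strip 100 mm long (its x), 28 mm wide (y), 6 mm thick (z), lying flat on the bench.
- wedge_mid (a point): Middle of the tapered shim, a loose strip of pale wood 130 mm long (x), 34 wide (y), flat below; 9 mm thick at x = -65 mm, falling evenly to 2 mm at the thin end x = +65 mm. The point is 2.75 mm above its underside. On the packer it gets snug with the thin end 15 to 70 mm past the foot axis; a push of 5 to 8 N then seats it; a much harder one lifts the corner or shoves the scale.
- cabbage_a: Loose cabbage head, 144 mm across, 118 mm tall; to be left alone. Origin under its centre.
- knife: Trimming knife lying flat, 260 mm long; to be left alone. Origin near the middle, blade towards +x.
- tape: Roll of clear packing tape, 90 mm across, 30 mm tall; to be left alone. Origin under its centre.
- old_pad: The worn-out rubber pad of the foot, a disc 30 mm across, 9 mm thick; to be left alone.
- marker: Marker pen lying flat, 140 mm long; to be left alone. Origin near its middle.
- spray: White plastic bottle, 72 mm across, 170 mm tall; to be left alone.
Things that resemble listed ones, but are neither listed nor needed, are in the scene too. Of the things shaped like the part that bears wedge_mid, the wooden one is meant.

How it is judged (in metres and radians):
On the way, in this order (a step that is already met when the one before it is completed fails the run):
1. the flat packer lies on the bench under the bare foot (x of foot in the frame of packer_mid between -0.04 and 0.04 m and y of foot in the frame of packer_mid between -0.01 and 0.01 m and height (world z) of packer_mid below 0.006 m), for 0.2 s.
2. the tapered shim is snug: the bare foot bears on it (1 N or more), the padded foot at pad_near_right still bears on the bench, the fingers are not on the scale (contact force between wedge and scale above 1 N and contact force between wedge and packer above 0.5 N and contact force between pad_near_right and anything else above 0.5 N and angle between scale's own z axis and vertical below 0.006 rad and contact force between the fingers and scale below 0.5 N), for 0.2 s.
3. the nut above the foot is pressed with the fingers (6 N or more for 0.3 s) and the scale does not tip (tilt under 0.008 rad) (contact force between the fingers and scale above 6 N and horizontal distance between the grasp point and nut_top below 0.03 m and angle between scale's own z axis and vertical below 0.008 rad), for 0.3 s.
At the end, for the whole second after the job is handed in: Packer under the bare foot (axis within 40 mm of its middle lengthwise, 10 mm sideways), shim on it (13 mm sideways), foot bearing on shim, shim on packer and pad_near_right on the bench with 0.5 N or more, scale level within 0.006 rad, all released and at rest (x of foot in the frame of packer_mid between -0.04 and 0.04 m and y of foot in the frame of packer_mid between -0.01 and 0.01 m and y of foot in the frame of wedge_mid between -0.013 and 0.013 m and contact force between wedge and scale above 0.5 N and contact force between wedge and packer above 0.5 N and angle between scale's own z axis and vertical below 0.006 rad and linear speed of each of scale, wedge below 0.01 m/s and contact force between pad_near_right and anything else above 0.5 N); the robot touches nothing.
It fails at once if the scale is pushed more than 12 mm out of its place (distance of scale from where it was at the start of the episode above 0.012 m).
It fails at once if the gripper bears on the scale with more than 40 N (contact force between the arm and scale above 40 N).
It fails at once if a bystander is moved more than 30 mm (distance of any of cabbage_a, knife, old_pad, marker, tape, spray from where it was at the start of the episode above 0.03 m).
It also fails if it takes over 69 s, if anything falls off the work surface, if the arm or the gripper's body presses on something with over 40 N, if the wrist force passes 120 N, or if a joint passes its speed limit or range.

## Robot

A 6-joint arm with a two-finger parallel gripper is mounted at the origin on the work surface. World frame = base frame: x ahead of the robot, y to its left, z up, the work surface at z = 0. Lengths are in mm, angles in rad, forces in N, time in s.
With the tool pointing down it reaches from about 275 to 750 mm from the base axis. Payload 10.2 kg.
Tool frame: the origin (TCP) lies midway between the tips of the shut fingers; the grasp point (between the pads) lies 19 mm behind it; z points along the fingers, y is the direction in which the jaws open and shut (so a half turn about z gives the same grasp; the last joint's range is limited). The gripper opens to 85 mm and grips with 20 to 120 N. Pads are 22 mm wide; open, the fingers measure 114 mm over their backs; the gripper's body (76 mm by 85 mm) begins 54 mm behind the grasp point. The pads swing forward as they close: fully open they stand 13 mm farther back than shut.
Start: joints at [1.057, 0.313, 1.498, -0, 1.331, -0.223], TCP at [150.54, 502.96, 231.294] pointing down, gripper open.
Joint ranges: [-2.94, 2.94], [-0.97, 2.17], [0.19, 2.56], [-1.23, 4.37], [0.02, 3.11], [-2.88, 2.88]. Speed limits (rad/s): [2.39, 2.39, 3.01, 3.14, 3.14, 3.14].

## Interface

Orientations are given as a unit quaternion [w, x, y, z].
In Python, from rig import ctrl gives the robot as it stands.
- The arm moves only by the tool carry_out, never from a script. Its argument "plan" is a list of rows, each a list of 3 entries, a list of its own where there are three numbers: the finger opening in mm, from 0 to 85.4, then the shift along the tool's x, y, z in mm, then the turn, a rotation vector about the tool's x, y, z in units of 6 degrees (1.0 is 6 degrees). In form: [[grip, [x, y, z], [ax, ay, az]], ...]. A call has 1 to 20 rows; each row shifts and turns the commanded pose from where the row before left it, along the tool's axes as they then stand; what a row does not reach is not made up. A row lasts 1/12 s, in which the tool goes at most 41.7 mm and 7.16 degrees, less where a joint would pass 70% of its speed; a pose out of reach is approached as far as the arm can. A call with a gripper value outside its range is refused whole. The fingers move at their own pace and stop on an object; "grip_force" is the grip in N (left out, the last holds). Time passes only in rows, so rows that do not move let the fingers close. It gives the time, the measured TCP pose, the force and the opening at its end, in the units of the state.
- ctrl.sense(): the state, without advancing time (a new reading comes with each control period).
- ctrl.capture(name): name is "side" or "top"; returns a dict with "color" (420x560x3 uint8, blue, green, red), "range_z" (420x560 float32, mm along the optical axis (not along the pixel's ray), 0 where there is no reading), "fx", "fy", "cx", "cy" (pixels), "cam_to_world" (4x4, takes a point from camera to world coordinates). Camera axes: x right, y up, looking along -z (the intrinsics and any distortion apply to the point x, -y, -z); pixel columns grow to the right and rows downward; lengths in mm; the calibration is good to about 2 mm. A picture is of the moment at which its call begins.
- ctrl.finish_job(): hands the job in, once; it reports no verdict.
The state is a dict: "time_s": time; "joints": joint angles; "dq": joint speeds; "tau": joint torques, N m; "eef_pos": TCP position; "ee_rot": TCP orientation; "force": force on the tool from outside, world axes, zero at the start; "wrist_torque": the same for the moment, N m; "grip_width": opening from 0.0 (shut) to 1.0 (fully open).
Only numpy, scipy, OpenCV 4.12 (cv2) and the standard library are available. Lean on these libraries where they do the work, as an engineer would, in place of code of your own. Each camera call takes 0.05 s, during which the arm holds its last target.

## Working session

There is one attempt and no reset: what is moved stays moved. The work goes in short steps, Python scripts to look and compute and a tool call to move; the robot and the scene stay as the last step left them, time stands still between calls to the robot, and variables do not carry over. Pictures are saved under pics/ and viewed, and the job is handed in when it is done.

Besides the shell and the picture viewer there is one more tool, called as a command line: name --argument value ..., lists and objects as JSON in quotes. carry_out: Moves the arm, as the interface text tells. Its arguments: {"type":"object","properties":{"plan":{"type":"array"},"grip_force":{"type":"number"}},"required":["plan"]}

```bash
ls; mkdir -p pics; cat > h.py <<'E'
import numpy as np, cv2
from rig import ctrl
def cap(n,f):
    d=ctrl.capture(n); cv2.imwrite(f'pics/{f}.png',d['color']); np.savez(f'pics/{f}.npz',**d); return d
def load(f): return np.load(f'pics/{f}.npz')
def pt(d,u,v,z=None):
    "pixel to world by depth, or by plane z"
    M=d['cam_to_world']; r=np.array([(u-d['cx'])/d['fx'],-(v-d['cy'])/d['fy'],-1.0])
    if z is None:
        k=d['range_z'][int(round(v)),int(round(u))]
    else:
        k=(z-M[2,3])/(M[:3,:3]@r)[2]
    return M[:3,:3]@(r*k)+M[:3,3]
def crop(f,x0,y0,x1,y1,s,o):
    i=cv2.imread(f'pics/{f}.png')[y0:y1,x0:x1]; cv2.imwrite(f'pics/{o}.png',cv2.resize(i,None,fx=s,fy=s,interpolation=cv2.INTER_CUBIC))
E
python3 - <<'E'
from h import *
print(ctrl.sense())
for n in('side','top'):
    d=cap(n,n+'0'); print(n,d['fx'],d['cx'],d['cy'],d['cam_to_world'].round(3), [k for k in d])
E
```

```text
pics
{'time_s': 0.0, 'joints': array([ 1.05660172e+00,  3.13445997e-01,  1.49845127e+00,  3.09064719e-05,
        1.33102139e+00, -2.23399473e-01]), 'dq': array([ 5.05132148e-04,  1.27456176e-03,  7.36447129e-04,  5.91175737e-05,
        2.50633402e-03, -5.64093637e-04]), 'tau': array([-8.97410100e-04, -4.12267578e+01, -2.59746838e+01, -1.98045395e-04,
        4.12456910e-03,  3.64019940e-06]), 'eef_pos': array([150.39453979, 502.71976908, 230.7317938 ]), 'ee_rot': array([-2.53007905e-04,  1.44889422e-01,  9.89447632e-01, -6.13013276e-04]), 'force': array([-1.23745886, -0.00521991, -0.48126591]), 'wrist_torque': array([0.01629044, 0.01798468, 0.02794042]), 'grip_width': 0.9973339557044978}
side 454.76995798073875 280.97506081470465 208.30311781734193 [[ 9.85000e-01  1.01000e-01 -1.42000e-01  3.08841e+02]
 [-1.74000e-01  5.46000e-01 -8.19000e-01 -9.55970e+02]
 [-5.00000e-03  8.32000e-01  5.55000e-01  7.56560e+02]
 [ 0.00000e+00  0.00000e+00  0.00000e+00  1.00000e+00]] ['color', 'range_z', 'fx', 'fy', 'cx', 'cy', 'cam_to_world']
top 505.8119939816775 278.38004907440546 211.21117669411714 [[-5.00000e-03  9.95000e-01 -9.50000e-02  3.81553e+02]
 [-1.00000e+00 -8.00000e-03 -2.20000e-02  3.41860e+01]
 [-2.30000e-02  9.50000e-02  9.95000e-01  1.41160e+03]
 [ 0.00000e+00  0.00000e+00  0.00000e+00  1.00000e+00]] ['color', 'range_z', 'fx', 'fy', 'cx', 'cy', 'cam_to_world']
```

View pics/side0.png

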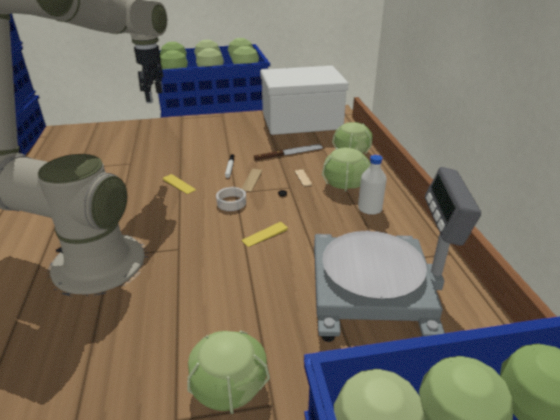

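View pics/top0.png

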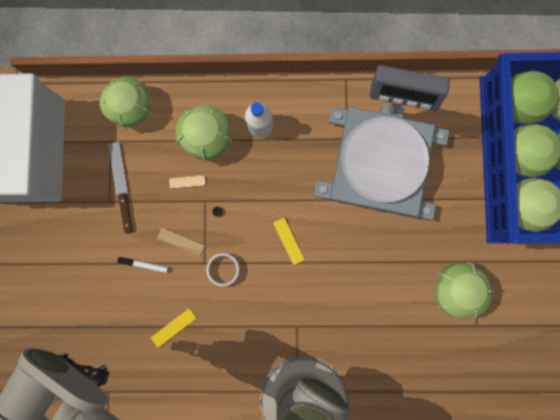

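```bash
python3 - <<'E'
from h import *
crop('top0',130,160,330,360,4,'c1')
crop('top0',290,80,460,230,4.5,'c2')
crop('side0',150,140,340,260,4,'c3')
E
```

```text
(no output)
```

View pics/c1.png

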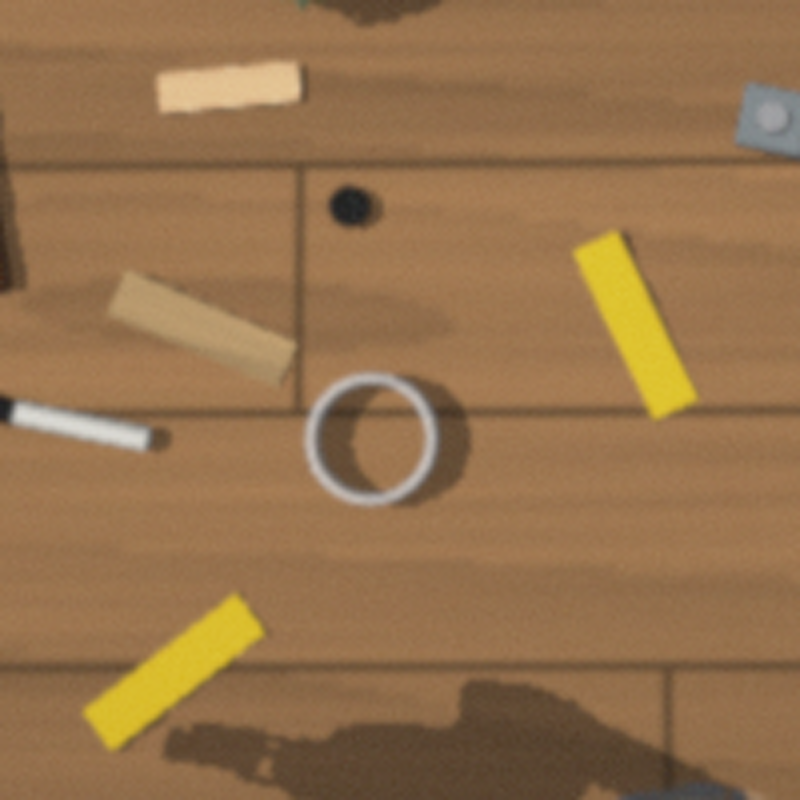

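View pics/c2.png

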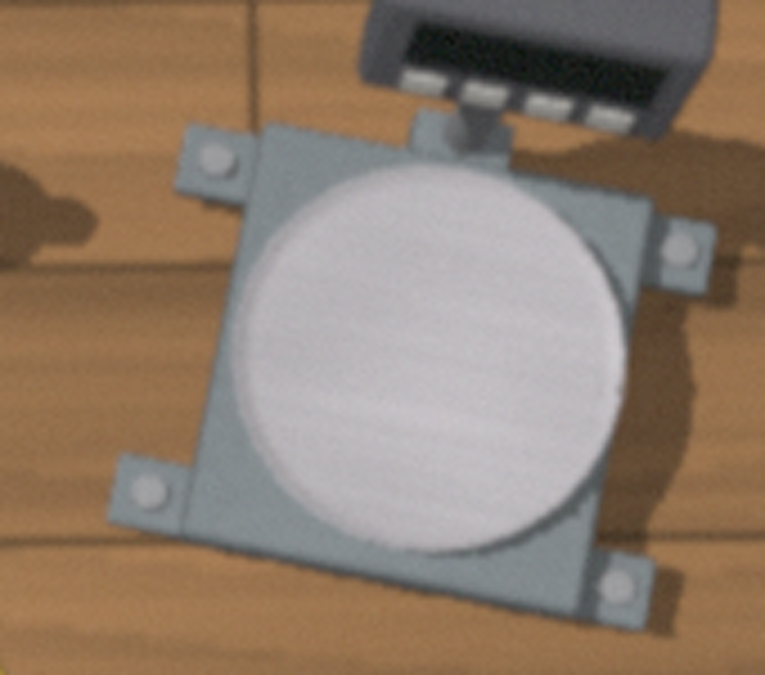

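View pics/c3.png

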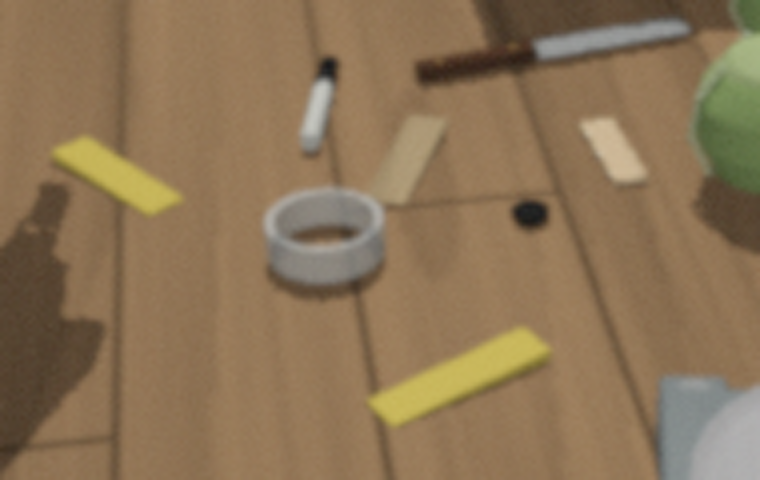

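```bash
python3 - <<'E'
from h import *
d=load('top0');s=load('side0')
col=d['color'].astype(int);Z=d['range_z']
H,W=Z.shape
vv,uu=np.mgrid[0:H,0:W]
P=np.stack([(uu-d['cx'])/d['fx']*Z,-(vv-d['cy'])/d['fy']*Z,-Z],-1)@d['cam_to_world'][:3,:3].T+d['cam_to_world'][:3,3]
for name,(x0,y0,x1,y1) in dict(packer=(160,168,215,196),wedge=(152,225,210,260),yelA=(268,212,310,270),yelB=(145,305,200,352)).items():
    h=P[y0:y1,x0:x1,2]; c=col[y0:y1,x0:x1]
    print(name,'bench z',np.median(h), 'max',np.percentile(h,99))
    hsv=cv2.cvtColor(d['color'][y0:y1,x0:x1],cv2.COLOR_BGR2HSV)
    print(c[0,0],c[(y1-y0)//2,(x1-x0)//2], hsv[0,0],hsv[(y1-y0)//2,(x1-x0)//2])
# nuts
for n,(u,v) in dict(bare=(290+149/4.5,80+491/4.5),xpyp=(290+217/4.5,80+160/4.5),xpym=(290+680/4.5,80+250/4.5),near=(290+616/4.5,80+586/4.5)).items():
    print(n,u,v,pt(d,u,v,46).round(1),pt(d,u,v).round(1))
# wedge ends profile
for a,b in (((157,235),(203,250)),((170,183),(204,181))):
    print([ (pt(d,a[0]+(b[0]-a[0])*t,a[1]+(b[1]-a[1])*t)).round(1).tolist() for t in np.linspace(0,1,8)])
E
```

```text
packer bench z -0.13375001552287813 max 9.876122027183328
[ 82 122 161] [148 197 228] [ 15 125 161] [ 18  89 228]
wedge bench z 0.08023271071715499 max 11.53203137971229
[ 83 119 160] [110 154 185] [ 14 123 160] [ 18 103 185]
yelA bench z 0.165658079125933 max 11.348392279068063
[ 85 126 166] [ 48 194 221] [ 15 124 166] [ 25 200 221]
yelB bench z 0.18264494509730866 max 11.275380632094652
[ 81 118 155] [ 47 190 218] [ 15 122 155] [ 25 200 218]
bare 323.1111111111111 189.11111111111111 [571.  -57.5  46. ] [570.7 -57.4  48.2]
xpyp 338.22222222222223 115.55555555555556 [ 775.  -101.9   46. ] [ 775.8 -102.2   43.3]
xpym 441.1111111111111 135.55555555555554 [ 715.8 -381.3   46. ] [ 715.5 -381.    47. ]
near 426.8888888888889 210.22222222222223 [ 511.2 -335.9   46. ] [ 511.8 -337.7   39.6]
[[451.4, 406.6, -0.1], [445.0, 386.5, 5.9], [439.1, 368.9, 1.9], [432.9, 349.8, 4.3], [426.8, 331.0, 5.7], [420.9, 313.6, 0.1], [414.8, 295.2, -0.6], [408.8, 277.5, -5.3]]
[[597.7, 370.8, 5.3], [598.7, 357.5, 3.4], [599.4, 343.7, 3.6], [599.3, 328.9, 8.3], [600.2, 315.5, 7.1], [602.5, 303.6, -2.9], [602.3, 288.8, 2.6], [602.0, 273.9, 9.1]]
```

```bash
python3 - <<'E'
from h import *
d=load('top0')
Z=d['range_z'];H,W=Z.shape
vv,uu=np.mgrid[0:H,0:W]
P=np.stack([(uu-d['cx'])/d['fx']*Z,-(vv-d['cy'])/d['fy']*Z,-Z],-1)@d['cam_to_world'][:3,:3].T+d['cam_to_world'][:3,3]
hsv=cv2.cvtColor(d['color'],cv2.COLOR_BGR2HSV)
for name,(x0,y0,x1,y1) in dict(packer=(160,168,215,196),wedge=(154,225,210,262),yelA=(268,212,310,270)).items():
    q=d['color'][y0:y1,x0:x1].astype(int); h=hsv[y0:y1,x0:x1]
    if name=='packer': m=(q[:,:,0]>115)
    elif name=='wedge': m=(h[:,:,0]>=17)&(h[:,:,1]<118)
    else: m=(h[:,:,0]>=21)&(h[:,:,1]>150)
    m=m.astype(np.uint8); m=cv2.morphologyEx(m,cv2.MORPH_OPEN,np.ones((3,3)))
    n,l,st,c=cv2.connectedComponentsWithStats(m); k=1+np.argmax(st[1:,4]); m=l==k
    v,u=np.nonzero(m); u=u+x0; v=v+y0
    r=cv2.minAreaRect(np.stack([u,v],1).astype(np.float32)); bx=cv2.boxPoints(r)
    W4=np.array([pt(d,a,b,5)[:2] for a,b in bx]); print(name,m.sum(),r,'\n corners',bx.round(1).tolist(), W4.round(1).tolist(), 'c',W4.mean(0).round(1))
    e=[np.linalg.norm(W4[i]-W4[(i+1)%4]) for i in range(2)]; print(' sides',e)
    i=0 if e[0]>e[1] else 1; ax=(W4[(i+1)%4]-W4[i])/e[i]
    s=(P[v,u,:2]-W4.mean(0))@ax; z=P[v,u,2]; ok=abs(z)<20
    print(' axis',ax.round(3),'ang',np.degrees(np.arctan2(ax[1],ax[0])),'slope mm/130',np.polyfit(s[ok],z[ok],1)*[130,1], 'n',ok.sum(), 'std',z[ok].std())
    # binned
# obstacles
for n,(u,v,z) in dict(spraycap=(257,109,170),tape=(223,270,30),old=(217,212,9),cab=(203,132,90)).items(): print(n,pt(d,u,v,z).round(0),pt(d,u,v).round(0))
s=load('side0')
print('spray base side',pt(s,371,209,0))
E
```

```text
packer 339 ((186.90167236328125, 181.4180450439453), (9.687323570251465, 34.67518615722656), 84.80557250976562) 
 corners [[169.1999969482422, 178.1999969482422], [203.6999969482422, 175.0], [204.60000610351562, 184.6999969482422], [170.10000610351562, 187.8000030517578]] [[611.6, 373.4], [619.7, 275.6], [592.1, 272.8], [584.1, 370.5]] c [601.9 323.1]
 sides [np.float64(98.18237246393795), np.float64(27.651518038322667)]
 axis [ 0.082 -0.997] ang -85.2850631209643 slope mm/130 [2.00698059 4.61052485] n 338 std 3.1525282997269213
wedge 529 ((180.60345458984375, 241.7586212158203), (46.088565826416016, 12.211499214172363), 23.198589324951172) 
 corners [[157.0, 238.3000030517578], [161.8000030517578, 227.10000610351562], [204.1999969482422, 245.1999969482422], [199.39999389648438, 256.3999938964844]] [[442.0, 405.1], [473.3, 392.1], [421.8, 272.6], [390.8, 285.7]] c [432.  338.9]
 sides [np.float64(33.922931367257696), np.float64(130.10350516780153)]
 axis [-0.396 -0.918] ang -113.30392053088585 slope mm/130 [-6.36166436  4.15307309] n 528 std 3.5559200423839967
yelA 627 ((288.5127868652344, 240.96463012695312), (47.848941802978516, 13.412607192993164), 64.79888153076172) 
 corners [[272.29998779296875, 222.1999969482422], [284.3999938964844, 216.5], [304.79998779296875, 259.79998779296875], [292.6000061035156, 265.5]] [[484.9, 82.6], [500.6, 48.6], [380.0, -6.9], [364.5, 26.8]] c [432.5  37.8]
 sides [np.float64(37.42187204195965), np.float64(132.7527196835724)]
 axis [-0.908 -0.419] ang -155.25908267125237 slope mm/130 [-4.8592211   3.95085088] n 626 std 3.8020674671180767
spraycap [759. 114. 170.] [759. 114. 170.]
tape [354. 216.  30.] [353. 221.  -2.]
old [514. 237.   9.] [514. 237.   9.]
cab [722. 264.  90.] [715. 259. 118.]
spray base side [766.22050375 107.6466944    0.        ]
```

```bash
python3 - <<'E'
from h import *
a=cv2.imread('pics/top0.png')[222:266,150:214]; b=cv2.imread('pics/side0.png')[160:200,235:275]
cv2.imwrite('pics/c4.png',np.hstack([cv2.resize(a,(480,330),interpolation=cv2.INTER_CUBIC),cv2.resize(b,(320,330),interpolation=cv2.INTER_CUBIC)]))
d=load('side0');Z=d['range_z']
t=pt(d,0,0,0)
for a0,b0 in (((255,171),(247,189)),((303,173),(305,183))):
    out=[]
    for t in np.linspace(0,1,7):
        u=a0[0]+(b0[0]-a0[0])*t; v=a0[1]+(b0[1]-a0[1])*t
        out.append(np.mean([pt(d,u+i,v+j) for i in(-3,-2,-1,0,1,2,3) for j in(-1,0,1)],0).round(1).tolist())
    print(out)
E
```

```text
[[454.1, 389.3, 7.1], [447.2, 370.8, 6.4], [440.5, 353.1, 5.6], [433.9, 335.5, 4.8], [427.4, 319.0, 3.7], [421.1, 301.8, 3.2], [415.0, 286.7, 1.6]]
[[612.3, 352.5, 3.5], [610.4, 338.9, 4.8], [595.5, 271.0, 38.2], [593.1, 255.5, 40.8], [605.7, 302.7, 6.6], [605.3, 295.2, 4.7], [604.0, 284.4, 4.8]]
```

View pics/c4.png

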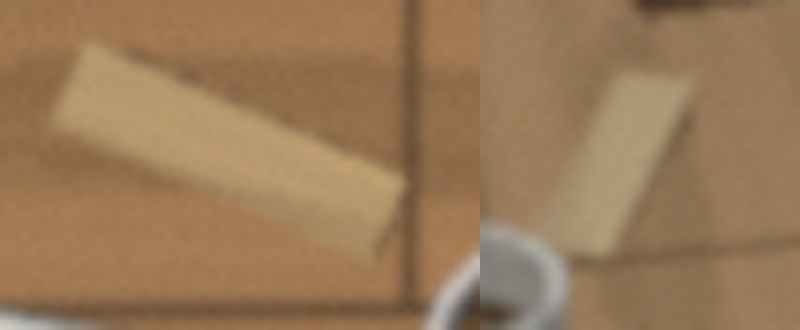

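```bash
cat >> h.py <<'E'
from scipy.spatial.transform import Rotation as R
def go(x,y,z,yaw):
    "print tool-frame shift from measured pose to target, turn after"
    s=ctrl.sense(); q=s['ee_rot']; r=R.from_quat([q[1],q[2],q[3],q[0]])
    dp=r.inv().apply(np.array([x,y,z])-s['eef_pos'])
    a=np.radians(yaw); T=np.array([[-np.sin(a),np.cos(a),0],[np.cos(a),np.sin(a),0],[0,0,-1]]).T
    rv=(r.inv()*R.from_matrix(T)).as_rotvec(degrees=True)/6
    M=r.as_matrix(); print('t',round(s['time_s'],2),'pos',s['eef_pos'].round(1),'yaw',np.degrees(np.arctan2(M[1,1],M[0,1])).round(2),'F',s['force'].round(2),'w',round(s['grip_width']*85.4,1))
    print('shift',dp.round(1),'len',np.linalg.norm(dp).round(1),'turn',rv.round(2))
E
python3 -c "
from h import *
go(600.3,343,120,4.7)"
```

```text
t 0.1 pos [150.4 502.8 230.8] yaw 73.34 F [ 0.74 -0.42  0.37] w 85.4
shift [-476.8  -23.9  110.7] len 490.1 turn [-1.000e-02  0.000e+00  1.144e+01]
```

carry_out --plan '[[50,[-34,-1.7,8],[0,0,0]],[50,[-34,-1.7,8],[0,0,0]],[50,[-34,-1.7,8],[0,0,0]],[50,[-34,-1.7,8],[0,0,0]],[50,[-34,-1.7,8],[0,0,0]],[50,[-34,-1.7,8],[0,0,0]],[50,[-34,-1.7,8],[0,0,0]],[50,[-34,-1.7,8],[0,0,0]],[50,[-34,-1.7,8],[0,0,0]],[50,[-34,-1.7,8],[0,0,0]],[50,[-34,-1.7,8],[0,0,0]],[50,[-34,-1.7,8],[0,0,0]],[50,[-34,-1.7,8],[0,0,0]],[50,[-34,-1.7,7],[0,0,0]]]'

```text
time_s: 1.27
eef_pos: [600.9, 342.7, 119.2]
ee_rot: [-0.001, 0.145, 0.989, -0.0]
force: [-0.1, 0.5, -0.3]
grip_width: 0.585
```

carry_out --plan '[[50,[0,0,0],[0,0,1.14]],[50,[0,0,0],[0,0,1.14]],[50,[0,0,0],[0,0,1.14]],[50,[0,0,0],[0,0,1.14]],[50,[0,0,0],[0,0,1.14]],[50,[0,0,0],[0,0,1.14]],[50,[0,0,0],[0,0,1.14]],[50,[0,0,0],[0,0,1.14]],[50,[0,0,0],[0,0,1.14]],[50,[0,0,0],[0,0,1.14]],[50,[0,0,0],[0,0,0]],[50,[0,0,0],[0,0,0]]]'

```text
time_s: 2.27
eef_pos: [599.6, 343.6, 119.9]
ee_rot: [-0.0, 0.675, 0.738, -0.0]
force: [0.4, 0.0, 0.3]
grip_width: 0.586
```

```bash
python3 -c "
from h import *
go(600.3,343,12,4.7)"
```

```text
t 2.27 pos [599.6 343.6 119.9] yaw 5.14 F [0.44 0.03 0.31] w 50.0
shift [ -0.6   0.7 107.9] len 107.9 turn [-0.01  0.    0.07]
```

carry_out --plan '[[50,[-0.6,0.7,30],[0,0,0.07]],[50,[0,0,30],[0,0,0]],[50,[0,0,30],[0,0,0]],[50,[0,0,14],[0,0,0]],[50,[0,0,8],[0,0,0]],[50,[0,0,4],[0,0,0]],[50,[0,0,0],[0,0,0]]]'

```text
time_s: 2.85
eef_pos: [600.9, 343.3, 4.8]
ee_rot: [0.0, 0.678, 0.735, 0.0]
force: [-0.5, 0.8, 0.6]
grip_width: 0.589
```

```bash
python3 - <<'E'
from h import *
go(600.3,343,2,4.7)
cap('side','s1');cap('top','t1')
a=cv2.imread('pics/t1.png')[140:220,150:250]; b=cv2.imread('pics/s1.png')[120:220,250:350]
cv2.imwrite('pics/c5.png',np.hstack([cv2.resize(a,(500,400)),cv2.resize(b,(300,400))[:, :]]))
E
```

```text
t 2.85 pos [600.9 343.3   4.8] yaw 4.58 F [-0.52  0.77  0.55] w 50.3
shift [-0.3 -0.6  2.8] len 2.9 turn [ 0.01 -0.   -0.02]
```

View pics/c5.png

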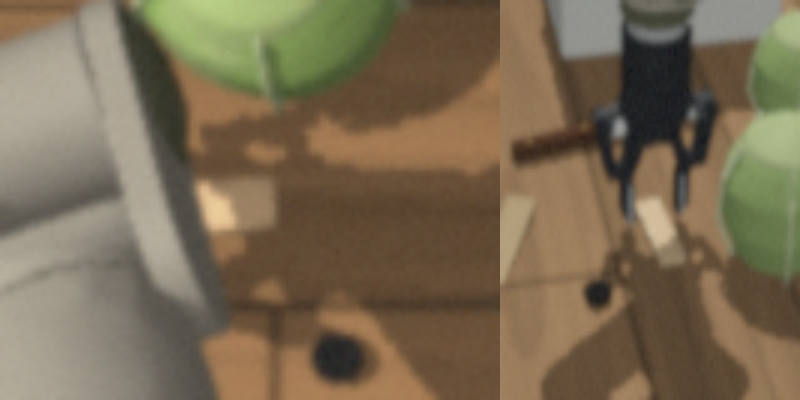

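carry_out --plan '[[45,[0,0,2.3],[0,0,0]],[40,[0,0,0],[0,0,0]],[20,[0,0,0],[0,0,0]],[20,[0,0,0],[0,0,0]],[20,[0,0,0],[0,0,0]],[20,[0,0,0],[0,0,0]],[20,[0,0,0],[0,0,0]]]' --grip_force 40

```text
time_s: 3.53
eef_pos: [600.9, 343.3, 2.8]
ee_rot: [0.0, 0.679, 0.734, 0.001]
force: [0.0, -1.3, 5.4]
grip_width: 0.303
```

carry_out --plan '[[20,[0,0,-1],[0,0,0]],[20,[0,0,-1],[0,0,0]],[20,[0,0,-14],[0,0,0]],[20,[0,0,-14],[0,0,0]],[20,[0,0,0],[0,0,0]]]'

```text
time_s: 3.95
eef_pos: [602.2, 343.8, 36.3]
ee_rot: [0.001, 0.679, 0.734, 0.003]
force: [1.1, -0.1, 1.5]
grip_width: 0.301
```

```bash
python3 - <<'E'
from h import *
go(593.1,45.2,34,-12.2)
cap('side','s2')
crop('s2',240,120,360,220,6,'c6')
E
```

```text
t 3.95 pos [602.2 343.8  36.3] yaw 4.52 F [ 1.09 -0.15  1.47] w 25.7
shift [-297.   -32.6    1.6] len 298.8 turn [ 0.05 -0.02  2.79]
```

View pics/c6.png

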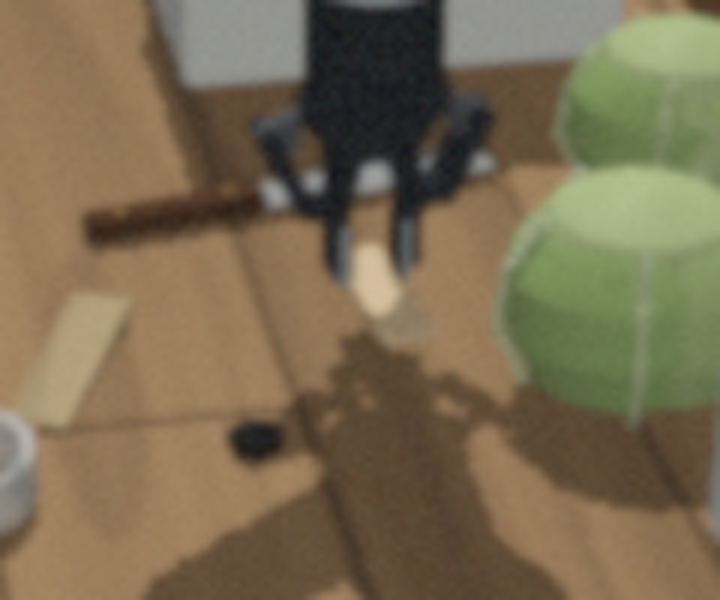

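carry_out --plan '[[20,[0,0,0],[0,0,0.93]],[20,[0,0,0],[0,0,0.93]],[20,[0,0,0],[0,0,0.93]],[20,[0,0,0],[0,0,0]]]'

```text
time_s: 4.33
eef_pos: [600.3, 343.1, 31.9]
ee_rot: [-0.0, 0.779, 0.626, -0.0]
force: [-0.3, 0.1, 0.0]
grip_width: 0.303
```

```bash
python3 -c "
from h import *
go(593.1,45.2,30,-12.2)"
```

```text
t 4.33 pos [600.3 343.1  31.9] yaw -12.42 F [-0.34  0.06  0.01] w 25.9
shift [-292.5   57.     1.9] len 298.0 turn [-0.    0.   -0.04]
```

carry_out --plan '[[20,[-29,5.7,0],[0,0,-0.04]],[20,[-29,5.7,0],[0,0,0]],[20,[-29,5.7,0],[0,0,0]],[20,[-29,5.7,0],[0,0,0]],[20,[-29,5.7,0],[0,0,0]],[20,[-29,5.7,0],[0,0,0]],[20,[-29,5.7,0],[0,0,0]],[20,[-29,5.7,0],[0,0,0]],[20,[-29,5.7,0],[0,0,0]],[20,[-29,5.7,0],[0,0,0]],[20,[0,0,0],[0,0,0]],[20,[0,0,0],[0,0,0]]]'

```text
time_s: 5.33
eef_pos: [596.0, 46.5, 32.1]
ee_rot: [-0.0, 0.777, 0.629, 0.0]
force: [-0.5, 0.7, -0.7]
grip_width: 0.306
```

```bash
python3 - <<'E'
from h import *
go(593.1,45.2,3,-12.2)
cap('side','s3');cap('top','t3')
a=cv2.imread('pics/t3.png')[140:240,240:370]; b=cv2.imread('pics/s3.png')[130:330,260:400]
cv2.imwrite('pics/c7.png',np.hstack([cv2.resize(a,(520,400)),cv2.resize(b,(280,400))[:, :]]))
E
```

```text
t 5.33 pos [596.   46.5  32.1] yaw -11.98 F [-0.53  0.65 -0.73] w 26.2
shift [-1.9 -2.5 29.1] len 29.2 turn [ 0.   -0.    0.04]
```

View pics/c7.png

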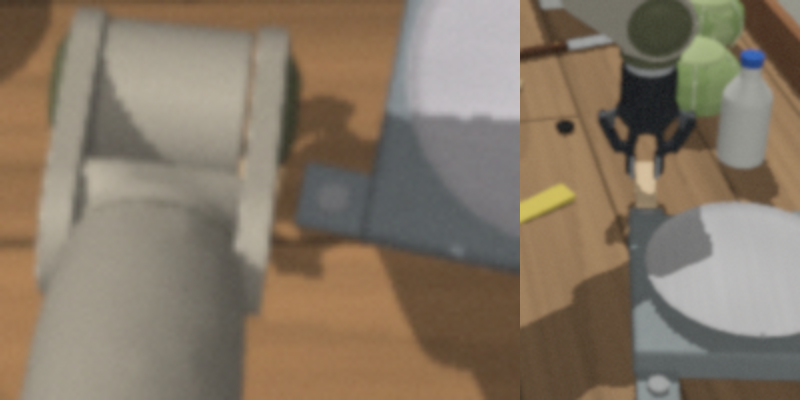

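carry_out --plan '[[20,[-1.9,-2.5,14],[0,0,0.04]],[20,[0,0,9],[0,0,0]],[20,[0,0,4],[0,0,0]],[20,[0,0,1.5],[0,0,0]],[20,[0,0,0],[0,0,0]]]'

```text
time_s: 5.85
eef_pos: [593.0, 46.9, 3.4]
ee_rot: [-0.0, 0.778, 0.628, -0.0]
force: [-0.3, -0.0, -0.4]
grip_width: 0.304
```

```bash
python3 - <<'E'
from h import *
go(593.1,45.2,3,-12.2)
cap('side','s4')
crop('s4',280,180,370,270,6.6,'c8')
E
```

```text
t 5.85 pos [593.   46.9   3.4] yaw -12.16 F [-0.29 -0.01 -0.41] w 26.0
shift [-1.7  0.4  0.4] len 1.8 turn [-0.01 -0.    0.01]
```

View pics/c8.png

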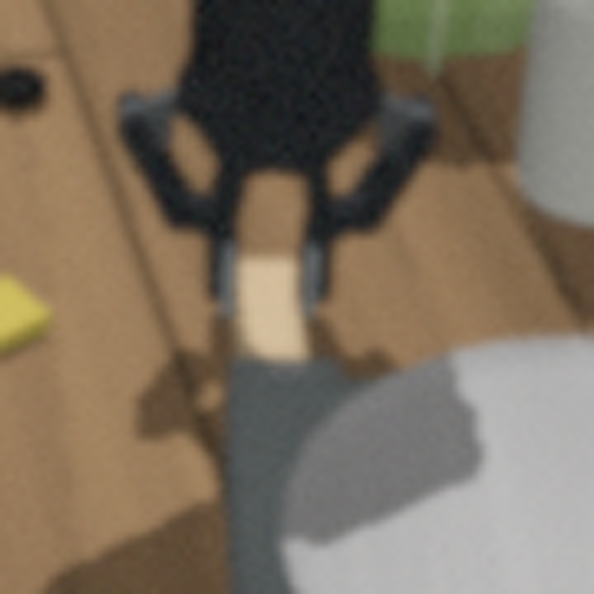

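carry_out --plan '[[20,[-8,0.4,0],[0,0,0]],[20,[-10,0,0],[0,0,0]],[20,[-10,0,0],[0,0,0]],[20,[-10,0,0],[0,0,0]],[20,[-10,0,0],[0,0,0]],[20,[-8,0,0],[0,0,0]],[20,[-5,0,0],[0,0,0]],[20,[0,0,0],[0,0,0]]]'

```text
time_s: 6.57
eef_pos: [580.4, -14.6, 3.5]
ee_rot: [0.0, 0.779, 0.627, -0.0]
force: [0.1, 0.1, -0.7]
grip_width: 0.308
```

```bash
python3 - <<'E'
from h import *
go(580.4,-13.4,3,-12.2)
cap('side','s5')
crop('s5',290,210,380,300,6.6,'c9')
E
```

```text
t 6.57 pos [580.4 -14.6   3.5] yaw -12.3 F [ 0.08  0.1  -0.73] w 26.3
shift [ 1.2 -0.3  0.5] len 1.3 turn [ 0.    0.   -0.02]
```

View pics/c9.png

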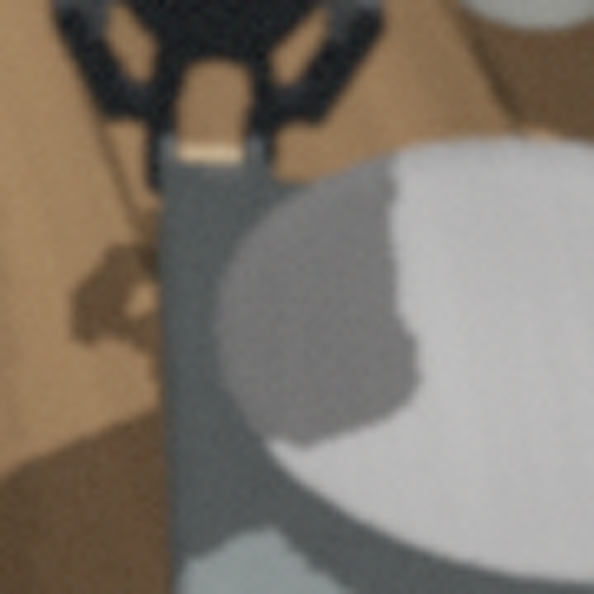

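carry_out --plan '[[20,[0.5,0,0.8],[0,0,0]],[45,[0,0,0],[0,0,0]],[45,[0,0,0],[0,0,0]],[45,[0,0,0],[0,0,0]],[50,[0,0,-8],[0,0,0]],[50,[15,0,-25],[0,0,0]],[50,[25,0,-25],[0,0,0]],[50,[30,0,-25],[0,0,0]],[50,[35,0,-10],[0,0,0]],[50,[35,0,0],[0,0,0]],[50,[35,0,0],[0,0,0]],[50,[35,0,0],[0,0,0]],[50,[0,0,0],[0,0,0]]]'

```text
time_s: 7.7
eef_pos: [625.1, 198.1, 96.3]
ee_rot: [-0.0, 0.777, 0.63, 0.001]
force: [-0.4, -0.1, -0.3]
grip_width: 0.589
```

```bash
python3 - <<'E'
from h import *
go(450.5,382,100,-23.3)
cap('side','s6');cap('top','t6')
a=cv2.imread('pics/t6.png')[150:230,250:350]; b=cv2.imread('pics/s6.png')[210:290,290:370]
cv2.imwrite('pics/c10.png',np.hstack([cv2.resize(a,(400,320)),cv2.resize(b,(320,320))]))
E
```

```text
t 7.7 pos [625.1 198.1  96.3] yaw -11.93 F [-0.41 -0.07 -0.26] w 50.3
shift [ 143.9 -208.8   -3.6] len 253.6 turn [ 0.01 -0.02  1.9 ]
```

View pics/c10.png

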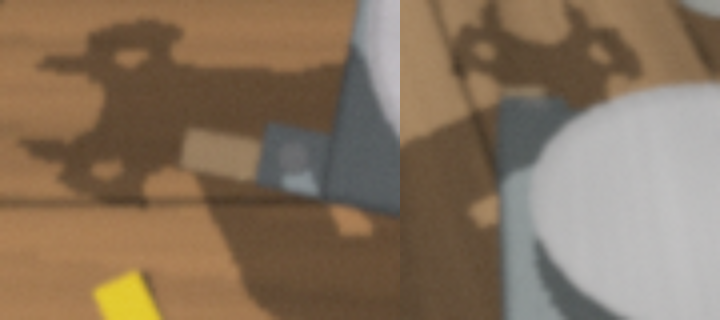

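carry_out --plan '[[55,[18,-26,0],[0,0,0]],[55,[18,-26,0],[0,0,0]],[55,[18,-26,0],[0,0,0]],[55,[18,-26,0],[0,0,0]],[55,[18,-26,0],[0,0,0]],[55,[18,-26,0],[0,0,0]],[55,[18,-26,0],[0,0,0]],[55,[18,-26,0],[0,0,0]],[55,[0,0,0],[0,0,0.95]],[55,[0,0,0],[0,0,0.95]],[55,[0,0,0],[0,0,0]],[55,[0,0,0],[0,0,0]]]'

```text
time_s: 8.8
eef_pos: [452.7, 376.2, 96.0]
ee_rot: [0.0, 0.836, 0.548, 0.0]
force: [1.1, 0.4, -0.8]
grip_width: 0.641
```

```bash
python3 - <<'E'
from h import *
go(450.5,382,5,-23.3)
d=cap('top','t7')
crop('t7',280,160,350,220,11,'c11')
E
```

```text
t 8.8 pos [452.7 376.2  96. ] yaw -23.53 F [ 1.14  0.4  -0.81] w 54.8
shift [ 4.4 -4.4 91. ] len 91.3 turn [ 0.   -0.   -0.04]
```

View pics/c11.png

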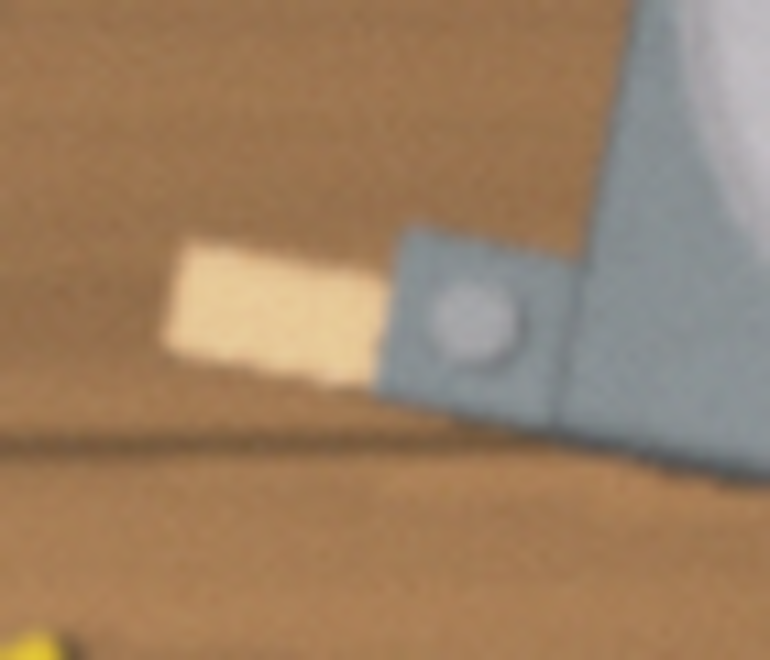

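```bash
python3 - <<'E'
from h import *
d=load('t7')
f=pt(d,280+473/11,160+325/11,46); o=pt(d,280+175/11,160+295/11,6); j=pt(d,280+384/11,160+332/11,6)
print(f,o,j)
a=(o-j)[:2]; a/=np.linalg.norm(a); print('ang',np.degrees(np.arctan2(a[1],a[0])))
e=np.array([.211,.977]); n=np.array([.977,-.211])
for q in(o,j): print((q-f)[:2]@e,(q-f)[:2]@n)
E
```

```text
[569.79268841 -57.20356372  46.        ] [583.66336981  15.80758502   6.        ] [573.70351356 -37.25305722   6.        ]
ang 79.36888535797893
74.2586060947941 -1.8536966561806856
20.316828963756443 -0.3886806945445553
```

carry_out --plan '[[55,[4.4,-4.4,30],[0,0,-0.04]],[55,[0,0,30],[0,0,0]],[55,[0,0,18],[0,0,0]],[55,[0,0,8],[0,0,0]],[55,[0,0,5],[0,0,0]],[55,[0,0,0],[0,0,0]]]'

```text
time_s: 9.35
eef_pos: [450.3, 382.6, 4.6]
ee_rot: [0.0, 0.836, 0.549, -0.0]
force: [-0.0, -0.6, 0.3]
grip_width: 0.642
```

```bash
python3 - <<'E'
from h import *
go(450.5,382,2.5,-23.3)
cap('side','s8')
crop('s8',200,120,300,210,6,'c12')
E
```

```text
t 9.35 pos [450.3 382.6   4.6] yaw -23.36 F [-0.02 -0.59  0.3 ] w 54.9
shift [-0.4  0.4  2.1] len 2.2 turn [-0.    0.   -0.01]
```

View pics/c12.png

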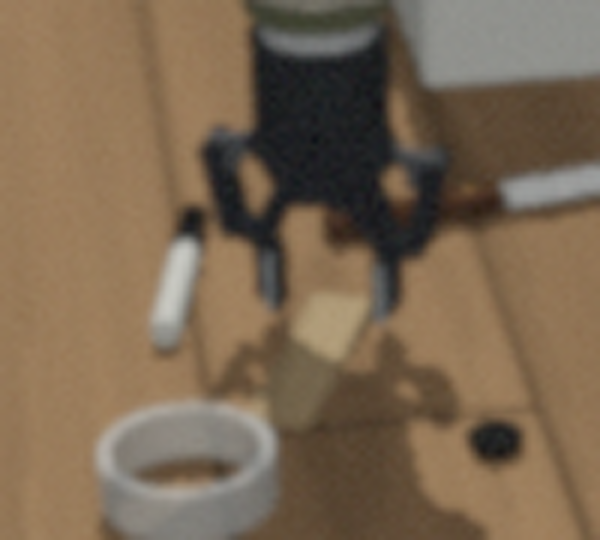

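carry_out --plan '[[50,[0,0,2],[0,0,0]],[45,[0,0,0],[0,0,0]],[24,[0,0,0],[0,0,0]],[24,[0,0,0],[0,0,0]],[24,[0,0,0],[0,0,0]],[24,[0,0,0],[0,0,0]],[24,[0,0,0],[0,0,0]]]' --grip_force 40

```text
time_s: 9.98
eef_pos: [450.5, 383.1, 3.7]
ee_rot: [0.0, 0.836, 0.549, 0.001]
force: [-1.4, -1.7, 5.0]
grip_width: 0.374
```

carry_out --plan '[[24,[0,0,-1],[0,0,0]],[24,[0,0,-10],[0,0,0]],[24,[0,0,-18],[0,0,0]],[24,[0,0,-18],[0,0,0]],[24,[0,0,0],[0,0,0]]]'

```text
time_s: 10.4
eef_pos: [451.6, 383.8, 53.7]
ee_rot: [0.0, 0.836, 0.549, 0.003]
force: [0.3, 0.7, 0.5]
grip_width: 0.378
```

```bash
python3 - <<'E'
from h import *
# turn first to -12.2
s=ctrl.sense(); go(*s['eef_pos'],-12.2)
cap('side','s9')
crop('s9',200,120,300,210,6,'c13')
E
```

```text
t 10.4 pos [451.6 383.8  53.7] yaw -23.37 F [0.35 0.69 0.55] w 32.3
shift [0. 0. 0.] len 0.0 turn [ 0.04 -0.04 -1.86]
```

View pics/c13.png

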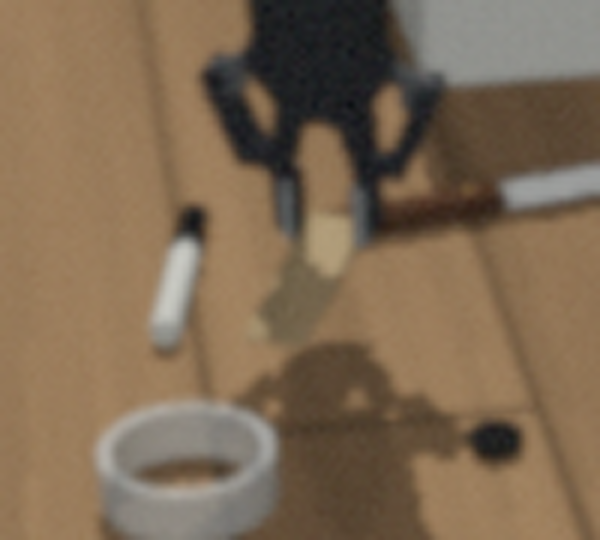

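carry_out --plan '[[24,[0,0,0],[0,0,-0.93]],[24,[0,0,0],[0,0,-0.93]],[24,[0,0,0],[0,0,0]],[24,[0,0,0],[0,0,0]]]'

```text
time_s: 10.78
eef_pos: [449.7, 382.7, 49.1]
ee_rot: [-0.0, 0.779, 0.627, -0.001]
force: [-0.3, -0.2, 0.2]
grip_width: 0.377
```

```bash
python3 -c "
from h import *
go(601.4,86.3,40,-12.2)"
```

```text
t 10.78 pos [449.7 382.7  49.1] yaw -12.39 F [-0.31 -0.23  0.21] w 32.2
shift [-257.   211.7    9.1] len 333.1 turn [-0.01  0.01 -0.03]
```

carry_out --plan '[[24,[-25.7,21.2,0],[0,0,-0.03]],[24,[-25.7,21.2,0],[0,0,0]],[24,[-25.7,21.2,0],[0,0,0]],[24,[-25.7,21.2,0],[0,0,0]],[24,[-25.7,21.2,0],[0,0,0]],[24,[-25.7,21.2,0],[0,0,0]],[24,[-25.7,21.2,0],[0,0,0]],[24,[-25.7,21.2,0],[0,0,0]],[24,[-25.7,21.2,0],[0,0,0]],[24,[-25.7,21.2,0],[0,0,0]],[24,[0,0,0],[0,0,0]],[24,[0,0,0],[0,0,0]],[24,[0,0,0],[0,0,0]]]'

```text
time_s: 11.87
eef_pos: [603.1, 87.7, 49.3]
ee_rot: [-0.0, 0.778, 0.628, -0.0]
force: [-1.0, 1.3, -0.1]
grip_width: 0.376
```

```bash
python3 - <<'E'
from h import *
go(601.4,86.3,13,-12.2)
d=cap('top','t10');cap('side','s10')
crop('t10',230,140,350,220,6.6,'c14')
crop('s10',280,160,380,260,6,'c15')
E
```

```text
t 11.87 pos [603.1  87.7  49.3] yaw -12.14 F [-1.01  1.34 -0.12] w 32.1
shift [-1.8 -1.3 36.3] len 36.3 turn [-0.01 -0.    0.01]
```

View pics/c14.png

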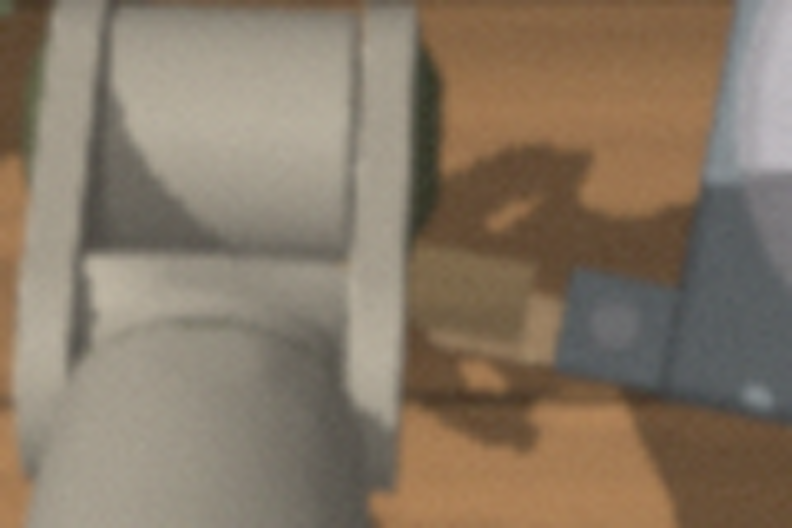

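View pics/c15.png

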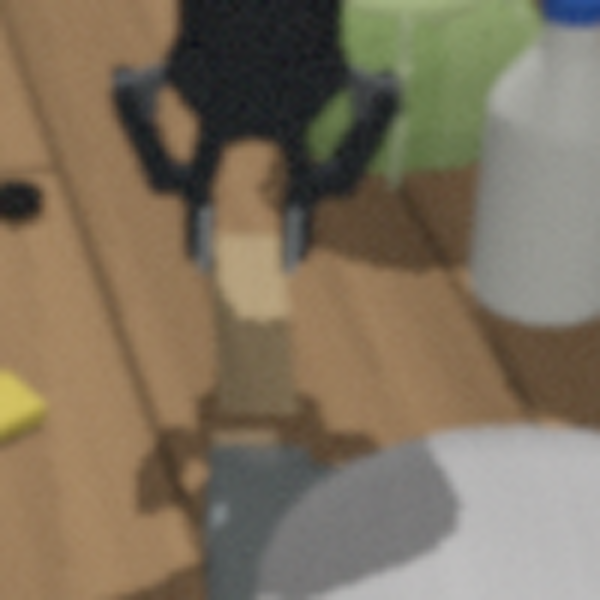

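```bash
python3 - <<'E'
from h import *
d=load('t10')
f=np.array([570.3,-57.3]);e=np.array([.211,.977]); n=np.array([.977,-.211])
for zz in (30,48):
    for c in ((532,303),(420,285)):
        q=pt(d,230+c[0]/6.6,140+c[1]/6.6,zz); print(zz,q.round(1),((q[:2]-f)@e).round(1),((q[:2]-f)@n).round(1))
# height profile of wedge by depth
M=d['cam_to_world']
for x in range(425,530,15):
    zs=[pt(d,230+(x+i)/6.6,140+(285+(x-420)*.16+j)/6.6)[2] for i in(-5,2,9) for j in(-20,-13,-6,0,6,13,20)]
    print(x,np.round(np.mean(zs),1))
s=load('s10')
for v in range(330,410,10):
    print(v,np.mean([pt(s,280+(u)/6,160+v/6)[2] for u in range(228,285,6)]).round(1),end=' ')
E
```

```text
30 [582.4 -24.3  30. ] 34.7 4.9
30 [590.4  22.3  30. ] 82.0 2.8
48 [579.8 -23.6  48. ] 34.9 2.1
48 [587.7  22.5  48. ] 81.6 0.1
425 49.7
440 48.4
455 47.8
470 47.1
485 112.4
500 46.2
515 46.1
330 48.6 340 50.6 350 47.5 360 49.5 370 48.9 380 47.3 390 48.1 400 47.9
```

carry_out --plan '[[24,[-1,-1.3,15],[0,0,0]],[24,[0,0,13],[0,0,0]],[24,[0,0,7],[0,0,0]],[24,[0,0,3],[0,0,0]],[24,[0,0,1],[0,0,0]],[24,[0,0,0],[0,0,0]]]'

```text
time_s: 12.47
eef_pos: [602.2, 86.7, 10.7]
ee_rot: [-0.0, 0.777, 0.629, -0.0]
force: [-0.4, -0.2, 0.7]
grip_width: 0.375
```

```bash
python3 - <<'E'
from h import *
go(601.4,86.3,10,-12.2)
cap('side','s11')
crop('s11',280,160,380,260,6,'c16')
E
```

```text
t 12.47 pos [602.2  86.7  10.7] yaw -12.03 F [-0.39 -0.17  0.68] w 32.0
shift [-0.6 -0.7  0.7] len 1.2 turn [-0.   -0.    0.03]
```

View pics/c16.png

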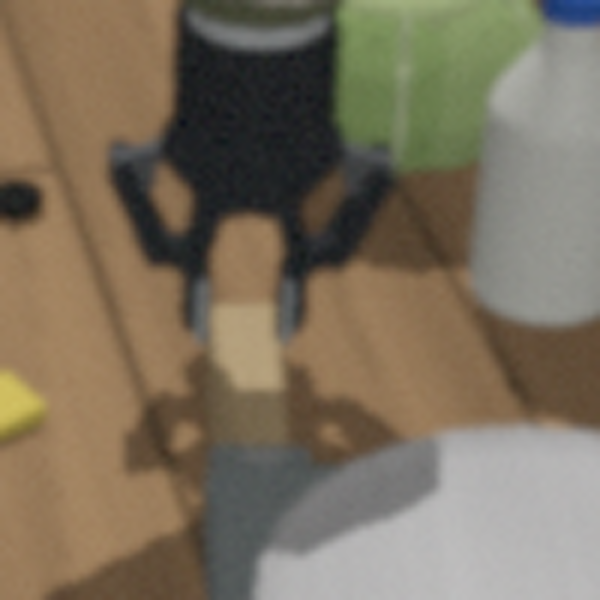

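carry_out --plan '[[24,[-8,-0.5,0],[0,0,0]],[24,[-8,0,0],[0,0,0]],[24,[-8,0,0],[0,0,0]],[24,[-8,0,0],[0,0,0]],[24,[-5,0,0],[0,0,0]],[24,[-5,0,0],[0,0,0]],[24,[0,0,0],[0,0,0]]]'

```text
time_s: 13.1
eef_pos: [592.8, 44.5, 10.8]
ee_rot: [0.0, 0.778, 0.629, -0.0]
force: [-0.3, -0.2, -0.2]
grip_width: 0.378
```

carry_out --plan '[[24,[-2,0,0],[0,0,0]],[24,[-2,0,0],[0,0,0]],[24,[-2,0,0],[0,0,0]],[24,[0,0,0],[0,0,0]]]'

```text
time_s: 13.43
eef_pos: [591.6, 39.6, 10.7]
ee_rot: [0.0, 0.777, 0.629, -0.0]
force: [-0.0, -0.4, -0.2]
grip_width: 0.377
```

carry_out --plan '[[24,[-2,0,0],[0,0,0]],[24,[-2,0,0],[0,0,0]],[24,[0,0,0],[0,0,0]]]'

```text
time_s: 13.68
eef_pos: [590.8, 35.5, 10.7]
ee_rot: [-0.0, 0.777, 0.629, -0.0]
force: [0.4, 0.6, -0.2]
grip_width: 0.38
```

carry_out --plan '[[24,[-2,0,0],[0,0,0]],[24,[-2,0,0],[0,0,0]],[24,[0,0,0],[0,0,0]]]'

```text
time_s: 13.93
eef_pos: [590.0, 31.5, 10.7]
ee_rot: [-0.0, 0.777, 0.629, -0.0]
force: [-1.2, -0.7, -0.3]
grip_width: 0.376
```

carry_out --plan '[[24,[-2,0,0],[0,0,0]],[24,[-2,0,0],[0,0,0]],[24,[0,0,0],[0,0,0]]]'

```text
time_s: 14.18
eef_pos: [589.1, 27.8, 10.7]
ee_rot: [-0.0, 0.777, 0.629, 0.0]
force: [-0.3, 0.5, -1.5]
grip_width: 0.378
```

carry_out --plan '[[24,[-2,0,0],[0,0,0]],[24,[-2,0,0],[0,0,0]],[24,[0,0,0],[0,0,0]]]'

```text
time_s: 14.43
eef_pos: [588.3, 24.8, 10.5]
ee_rot: [-0.001, 0.777, 0.629, 0.001]
force: [1.3, 5.4, -2.2]
grip_width: 0.377
```

carry_out --plan '[[24,[0.5,0,0.5],[0,0,0]],[50,[0,0,0],[0,0,0]],[50,[0,0,0],[0,0,0]],[50,[0,0,0],[0,0,0]],[50,[0,0,-10],[0,0,0]],[50,[0,0,-15],[0,0,0]],[20,[15,0,-10],[0,0,0]],[0,[25,0,0],[0,0,0]],[0,[20,0,0],[0,0,0]],[0,[20,0,0],[0,0,0]],[0,[20,0,0],[0,0,0]],[0,[0,0,0],[0,0,0]]]'

```text
time_s: 15.43
eef_pos: [609.7, 125.3, 46.1]
ee_rot: [0.0, 0.776, 0.63, 0.001]
force: [-0.3, 1.6, -0.2]
grip_width: -0.002
```

```bash
python3 - <<'E'
from h import *
f=np.array([570.3,-57.3]);e=np.array([.211,.977])
go(*(f+130*e),9,-12.2)
d=cap('top','t12');cap('side','s12')
crop('t12',240,150,340,220,7,'c17')
crop('s12',290,160,380,260,6,'c18')
E
```

```text
t 15.43 pos [609.7 125.3  46.1] yaw -11.88 F [-0.26  1.63 -0.16] w -0.2
shift [-56.9  -0.4  37.1] len 67.9 turn [ 0.01 -0.01  0.05]
```

View pics/c17.png

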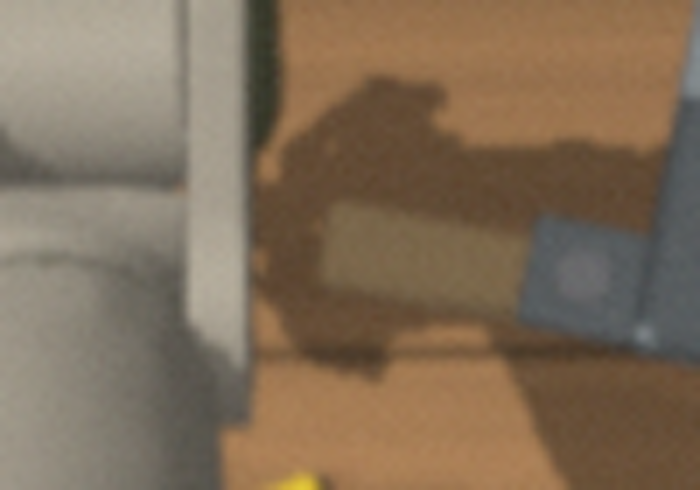

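View pics/c18.png

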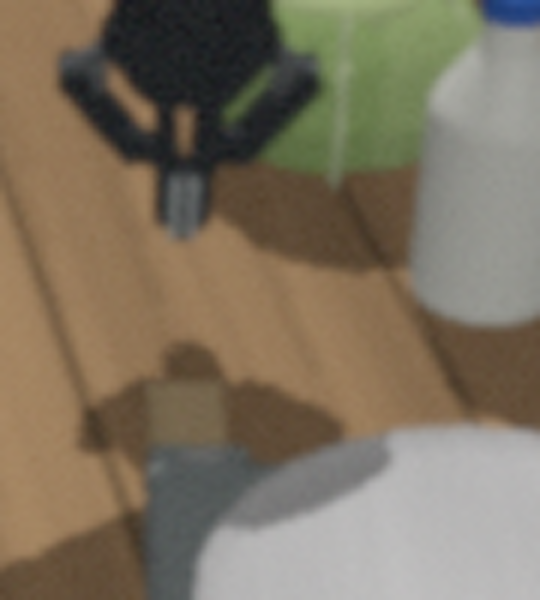

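```bash
python3 - <<'E'
from h import *
d=load('t12')
f=np.array([570.3,-57.3]);e=np.array([.211,.977]); n=np.array([.977,-.211])
for c,z in (((326,243),14),((521,278),11)):
    q=pt(d,240+c[0]/7,150+c[1]/7,z); print(q.round(1),((q[:2]-f)@e).round(1),((q[:2]-f)@n).round(1))
E
```

```text
[588.7  41.9  14. ] 100.8 -3.0
[574.3 -35.7  11. ] 22.0 -0.6
```

carry_out --plan '[[0,[-30,-1,0],[0,0,0.05]],[0,[-20,-1,10],[0,0,0]],[0,[-10,0,15],[0,0,0]],[0,[0,0,10],[0,0,0]],[0,[0,0,3],[0,0,0]],[0,[0,0,0],[0,0,0]],[0,[0,0,0],[0,0,0]]]'

```text
time_s: 16.12
eef_pos: [595.0, 64.6, 7.7]
ee_rot: [0.0, 0.779, 0.627, 0.0]
force: [-0.2, -0.1, -0.1]
grip_width: 0.0
```

```bash
python3 - <<'E'
from h import *
f=np.array([570.3,-57.3]);e=np.array([.211,.977])
go(*(f+112*e-2*np.array([.977,-.211])),9,-12.2)
cap('side','s13');crop('s13',290,160,380,260,6,'c19')
E
```

```text
t 16.12 pos [595.   64.6   7.7] yaw -12.31 F [-0.2  -0.1  -0.15] w 0.0
shift [-12.4  -0.4  -1.4] len 12.5 turn [ 0.01 -0.   -0.02]
```

View pics/c19.png

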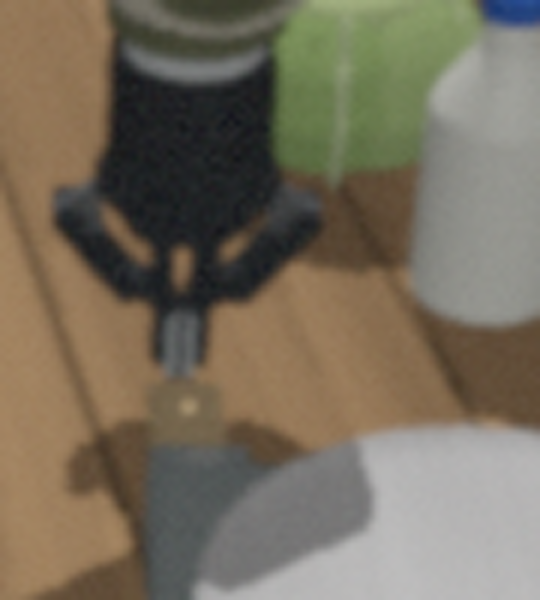

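carry_out --plan '[[0,[-5,0,0],[0,0,0]],[0,[-3,0,0],[0,0,0]],[0,[-2,0,0],[0,0,0]],[0,[0,0,0],[0,0,0]]]'

```text
time_s: 16.5
eef_pos: [592.7, 54.1, 7.5]
ee_rot: [0.0, 0.779, 0.627, 0.0]
force: [0.2, -0.8, 0.6]
grip_width: -0.0
```

carry_out --plan '[[0,[-1,0,0],[0,0,0]],[0,[-1,0,0],[0,0,0]],[0,[0,0,0],[0,0,0]]]'

```text
time_s: 16.75
eef_pos: [592.4, 52.9, 7.5]
ee_rot: [-0.0, 0.779, 0.627, 0.001]
force: [2.0, 5.0, 1.6]
grip_width: -0.0
```

carry_out --plan '[[0,[-1,0,0],[0,0,0]],[0,[-1,0,0],[0,0,0]],[0,[0,0,0],[0,0,0]]]'

```text
time_s: 17.0
eef_pos: [592.0, 51.6, 7.5]
ee_rot: [-0.0, 0.779, 0.627, 0.001]
force: [2.1, 8.7, 1.9]
grip_width: 0.002
```

carry_out --plan '[[0,[0,0,0],[0,0,0]],[0,[0,0,0],[0,0,0]]]'

```text
time_s: 17.17
eef_pos: [592.0, 51.6, 7.5]
ee_rot: [-0.0, 0.779, 0.627, 0.001]
force: [1.5, 8.0, 1.9]
grip_width: -0.001
```

```bash
python3 - <<'E'
from h import *
go(592,51.6,7.5,-12.2)
d=cap('top','t14');cap('side','s14');crop('t14',270,160,340,220,10,'c20');go(592,51.6,7.5,-12.2)
crop('s14',310,200,380,270,8,'c21')
E
```

```text
t 17.17 pos [592.   51.6   7.5] yaw -12.33 F [1.47 7.97 1.86] w -0.1
shift [-0. -0. -0.] len 0.0 turn [ 0.01 -0.02 -0.02]
t 17.27 pos [592.   51.6   7.5] yaw -12.34 F [1.46 7.67 2.53] w 0.2
shift [ 0. -0. -0.] len 0.0 turn [ 0.01 -0.02 -0.02]
```

View pics/c20.png

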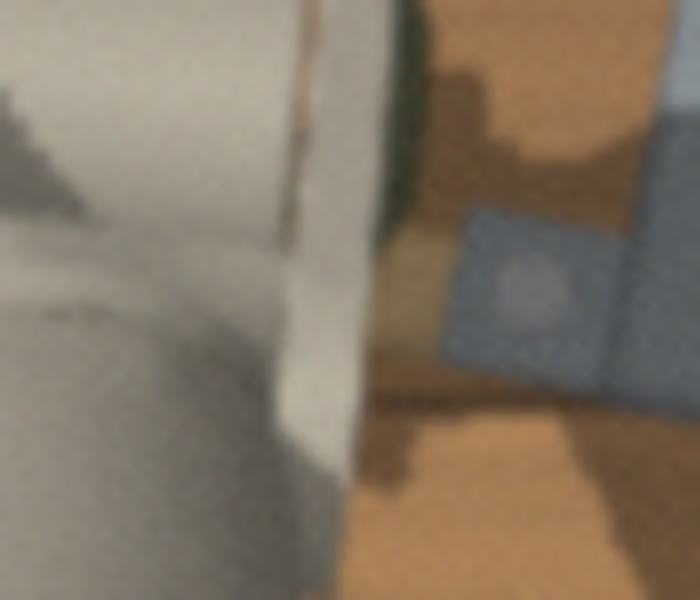

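View pics/c21.png

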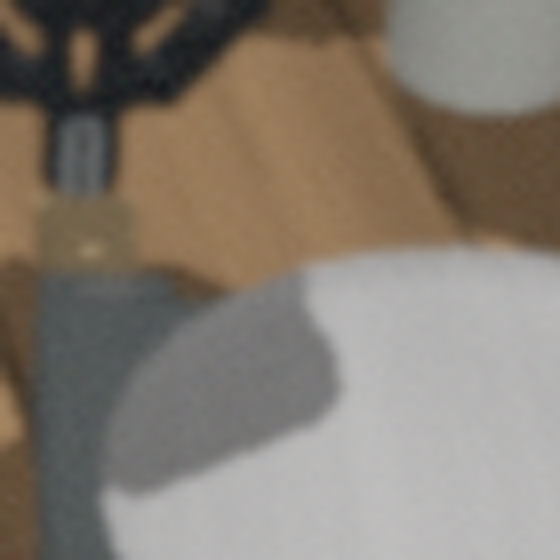

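carry_out --plan '[[0,[3,0,0],[0,0,0]],[0,[12,0,0],[0,0,0]],[0,[10,0,-20],[0,0,0]],[0,[0,0,-30],[0,0,0]],[0,[0,0,-30],[0,0,0]],[0,[30,0,-10],[0,0,0]],[0,[30,0,0],[0,0,0]],[0,[0,0,0],[0,0,0]]]'

```text
time_s: 17.93
eef_pos: [610.4, 138.1, 98.1]
ee_rot: [0.0, 0.778, 0.628, 0.001]
force: [-0.4, 0.8, -0.9]
grip_width: 0.0
```

```bash
python3 - <<'E'
from h import *
go(570.3,-57.3,60,-12.2)
d=cap('top','t15');cap('side','s15');crop('t15',270,160,340,220,10,'c22')
E
```

```text
t 17.93 pos [610.4 138.1  98.1] yaw -12.15 F [-0.37  0.78 -0.85] w 0.0
shift [-199.5    1.8   37.9] len 203.1 turn [ 0.02 -0.01  0.01]
```

View pics/c22.png

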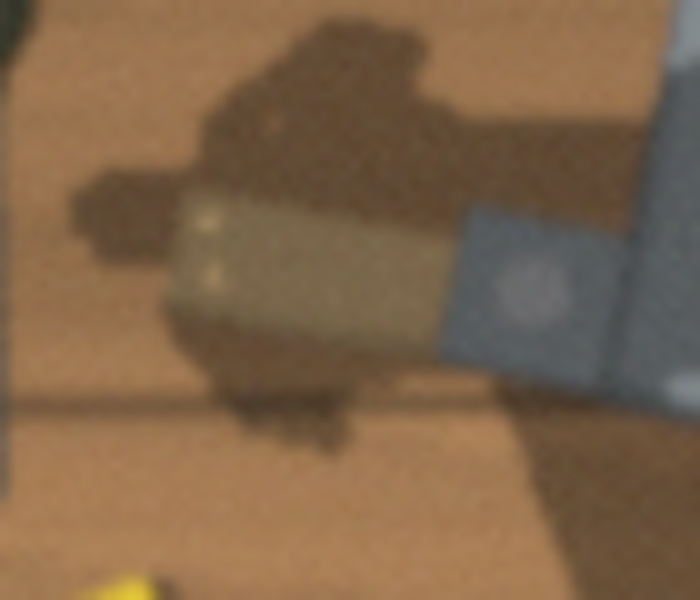

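carry_out --plan '[[0,[-30,0.3,0],[0,0,0]],[0,[-30,0.3,0],[0,0,0]],[0,[-30,0.3,0],[0,0,0]],[0,[-30,0.3,0],[0,0,0]],[0,[-30,0.3,0],[0,0,0]],[0,[-30,0.3,0],[0,0,0]],[0,[-19,0,10],[0,0,0]],[0,[0,0,15],[0,0,0]],[0,[0,0,10],[0,0,0]],[0,[0,0,0],[0,0,0]]]'

```text
time_s: 18.87
eef_pos: [567.6, -61.4, 59.9]
ee_rot: [-0.002, 0.779, 0.627, -0.001]
force: [0.4, 0.8, -0.4]
grip_width: 0.0
```

```bash
python3 - <<'E'
from h import *
go(570.3,-57.3,47,-12.2)
cap('side','s16');crop('s16',290,160,380,260,6,'c23')
E
```

```text
t 18.87 pos [567.6 -61.4  59.9] yaw -12.4 F [ 0.41  0.82 -0.41] w 0.0
shift [ 4.6  1.8 12.9] len 13.8 turn [-0.04 -0.   -0.03]
```

View pics/c23.png

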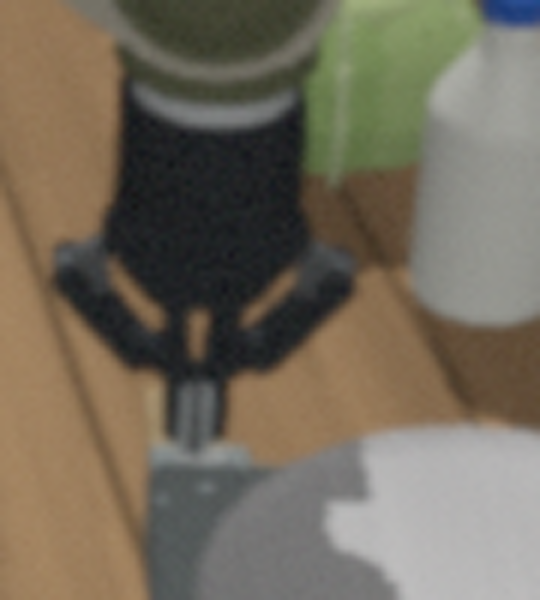

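carry_out --plan '[[0,[4,1.5,4],[0,0,0]],[0,[0,0,5],[0,0,0]],[0,[0,0,2],[0,0,0]],[0,[0,0,0],[0,0,0]]]'

```text
time_s: 19.25
eef_pos: [571.3, -57.3, 50.8]
ee_rot: [-0.0, 0.779, 0.627, -0.0]
force: [-0.6, -0.7, -0.7]
grip_width: -0.0
```

carry_out --plan '[[0,[0,0,1],[0,0,0]],[0,[0,0,1],[0,0,0]],[0,[0,0,0],[0,0,0]]]'

```text
time_s: 19.5
eef_pos: [571.4, -57.7, 49.2]
ee_rot: [0.0, 0.779, 0.627, 0.0]
force: [0.1, 0.4, 0.8]
grip_width: 0.003
```

carry_out --plan '[[0,[0,0,1],[0,0,0]],[0,[0,0,0],[0,0,0]]]'

```text
time_s: 19.67
eef_pos: [571.4, -57.7, 48.1]
ee_rot: [-0.0, 0.779, 0.627, -0.0]
force: [-1.2, 0.1, -0.3]
grip_width: -0.0
```

carry_out --plan '[[0,[0,0,1],[0,0,0]],[0,[0,0,0],[0,0,0]]]'

```text
time_s: 19.83
eef_pos: [571.4, -57.7, 47.1]
ee_rot: [-0.0, 0.779, 0.627, -0.0]
force: [-0.4, -0.6, 0.6]
grip_width: 0.004
```

carry_out --plan '[[0,[0,0,1],[0,0,0]],[0,[0,0,0],[0,0,0]]]'

```text
time_s: 20.0
eef_pos: [571.4, -57.7, 46.1]
ee_rot: [0.0, 0.779, 0.627, 0.0]
force: [-0.4, -0.4, -0.4]
grip_width: 0.004
```

carry_out --plan '[[0,[0,0,0.5],[0,0,0]],[0,[0,0,0],[0,0,0]]]'

```text
time_s: 20.17
eef_pos: [571.5, -57.7, 46.1]
ee_rot: [0.0, 0.779, 0.627, 0.0]
force: [-1.4, -0.0, 3.6]
grip_width: -0.0
```

carry_out --plan '[[0,[0,0,0.5],[0,0,0]],[0,[0,0,0],[0,0,0]]]'

```text
time_s: 20.33
eef_pos: [571.5, -57.7, 46.0]
ee_rot: [0.0, 0.779, 0.627, 0.0]
force: [-3.4, 0.8, 8.3]
grip_width: 0.001
```

carry_out --plan '[[0,[0,0,0.4],[0,0,0]],[0,[0,0,0],[0,0,0]],[0,[0,0,0],[0,0,0]]]'

```text
time_s: 20.58
eef_pos: [571.5, -57.7, 46.0]
ee_rot: [0.0, 0.779, 0.627, 0.0]
force: [-5.7, 0.6, 11.5]
grip_width: 0.005
```

carry_out --plan '[[0,[0,0,0],[0,0,0]],[0,[0,0,0],[0,0,0]],[0,[0,0,0],[0,0,0]],[0,[0,0,0],[0,0,0]],[0,[0,0,0],[0,0,0]],[0,[0,0,0],[0,0,0]]]'

```text
time_s: 21.08
eef_pos: [571.5, -57.8, 46.0]
ee_rot: [0.0, 0.779, 0.627, 0.0]
force: [-5.2, 1.1, 12.6]
grip_width: -0.002
```

carry_out --plan '[[0,[0,0,-1],[0,0,0]],[0,[0,0,-2],[0,0,0]],[0,[0,0,-10],[0,0,0]],[0,[0,0,-25],[0,0,0]],[0,[20,0,-25],[0,0,0]],[0,[35,0,0],[0,0,0]],[0,[35,0,0],[0,0,0]],[0,[35,0,0],[0,0,0]],[0,[35,0,0],[0,0,0]],[0,[35,0,0],[0,0,0]],[0,[0,0,0],[0,0,0]],[0,[0,0,0],[0,0,0]]]'

```text
time_s: 22.08
eef_pos: [613.0, 134.4, 108.0]
ee_rot: [0.0, 0.778, 0.628, 0.0]
force: [0.4, -0.0, -0.1]
grip_width: -0.0
```

```bash
python3 - <<'E'
from h import *
go(570.3,-57.3,47,-12.2)
d=cap('top','t17');cap('side','s17');crop('t17',270,160,340,220,10,'c24')
d0=load('t7')
# scale motion by phase correlation on near-right corner/nut region & whole scale
def g(x): return cv2.cvtColor(x['color'],cv2.COLOR_BGR2GRAY).astype(np.float32)
for b in ((400,180,445,222),(430,115,455,150),(365,65,450,112)):
    x0,y0,x1,y1=b; print(cv2.phaseCorrelate(g(d0)[y0:y1,x0:x1],g(d)[y0:y1,x0:x1]))
    za=d0['range_z'][y0:y1,x0:x1];zb=d['range_z'][y0:y1,x0:x1]
    print('dz',np.median(zb-za))
E
```

```text
t 22.08 pos [613.  134.4 108. ] yaw -12.18 F [ 0.43 -0.01 -0.06] w -0.0
shift [-196.4   -1.3   61. ] len 205.6 turn [ 0. -0.  0.]
((0.5140889482520912, 0.5793908301789266), 0.9961751794226376)
dz -0.13153076
((0.34945982454713764, -0.05693285234183065), 1.0132061311933729)
dz 0.21923828
((-0.026535468703677623, -0.05356489740032799), 1.0107063562781722)
dz -0.052001953
```

View pics/c24.png

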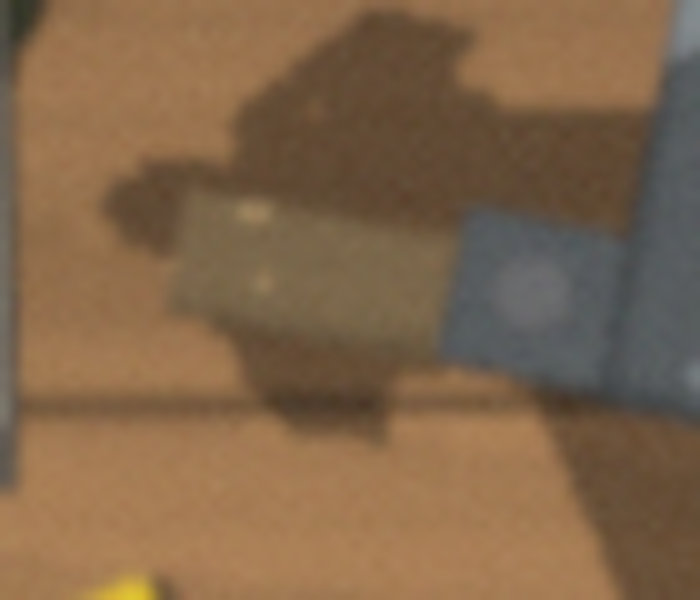

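View pics/s17.png

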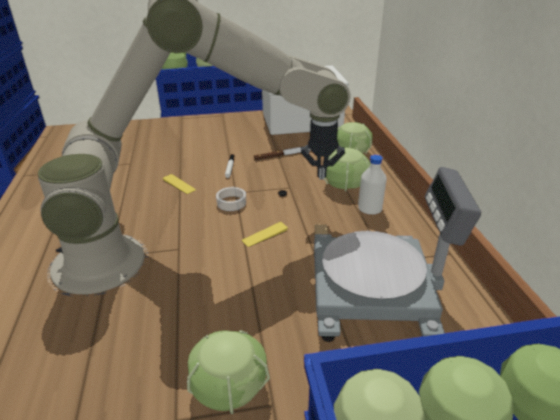

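```bash
python3 - <<'E'
from h import *
def g(n): return cv2.cvtColor(load(n)['color'],cv2.COLOR_BGR2GRAY).astype(np.float32)
for nm,b in dict(near=(314,312,346,344),xpym=(416,312,446,344),ind=(428,165,476,245),box=(265,75,345,130),yel=(240,220,292,248)).items():
    x0,y0,x1,y1=b; w=cv2.createHanningWindow((x1-x0,y1-y0),cv2.CV_32F)
    r=g('s0' if 0 else 'side0')[y0:y1,x0:x1]
    for n in('s8','s9','s15','s17'): print(nm,n,np.round(cv2.phaseCorrelate(r,g(n)[y0:y1,x0:x1],w)[0],2))
E
```

```text
near s8 [-0.03 -0.06]
near s9 [ 0.81 -0.34]
near s15 [ 1.07 -0.36]
near s17 [ 0.58 -0.  ]
xpym s8 [0.02 0.08]
xpym s9 [0.04 0.27]
xpym s15 [-0.13 -0.04]
xpym s17 [ 0.18 -0.38]
ind s8 [-0.14 -0.  ]
ind s9 [-0.29  0.1 ]
ind s15 [ 0.12 -0.  ]
ind s17 [-0.19  0.11]
box s8 [0.1  0.22]
box s9 [-0.23 -0.25]
box s15 [ 0.54 11.13]
box s17 [12.59 11.28]
yel s8 [-0.12  0.06]
yel s9 [0.01 0.31]
yel s15 [-0.1  -0.01]
yel s17 [-0.02 -0.01]
```

```bash
python3 -c "
from h import *
print(ctrl.finish_job())"
```

```text
the job is handed in; nothing more can be done
None
```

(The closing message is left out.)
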